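# Peel the top steel tray off the clipped stack

## Robot

A 6-joint arm with a two-finger parallel gripper is mounted at the origin on the work surface. World frame = base frame: x ahead of the robot, y to its left, z up, the work surface at z = 0. Lengths are in m, angles in rad, forces in N, time in s.
With the tool pointing down it reaches from about 0.35 to 0.975 m from the base axis. Payload 4.9 kg.
Tool frame: the origin (TCP) lies at the very end of the fingers, on their centre line; the grasp point (between the pads) lies manip.grip_point_offset behind it (manip.grip_point_offset is the distance from the TCP to the grasp point, in m); z points along the fingers, y is the line along which they close (so a half turn about z gives the same grasp; the last joint's range is limited). The gripper opens to 85 mm and grips with 20 to 120 N. Pads are 22 mm wide; open, the fingers measure 114 mm over their backs; the gripper's body (76 mm by 85 mm) begins 54 mm behind the grasp point. The pads swing forward as they close: fully open they stand 13 mm farther back than shut.
Start: joints at [-0.119, 0.053, 1.613, -0, 1.476, -0.119], TCP at [0.625, 0, 0.231] pointing down, gripper open.
Joint ranges: [-3.01, 3.01], [-1.01, 2.22], [0.06, 2.58], [-1.02, 4.17], [0.09, 2.62], [-3.14, 3.14]. Speed limits (rad/s): [2.57, 2.57, 3.14, 3.14, 3.14, 3.14].

## Interface

Orientations are given as a unit quaternion [w, x, y, z].
In Python, from plant import manip gives the robot as it stands.
- The arm moves only by the shell command python3 -m crank 'ROWS' [OPENING]. ROWS is JSON, a list of rows, each an object of numbers: "x", "y", "z": the shift along the tool's x, y, z in cm; "turn": the turn about the tool's z in rad. In form: [{"x": .., "y": .., "z": .., "turn": ..}, ...]. A call has 1 to 5 rows; each row shifts and turns the commanded pose from where the row before left it, along the tool's axes as they then stand; what a row does not reach is not made up. A row lasts 1/10 s, in which the tool goes at most 50 mm and 8.59 degrees, less where a joint would pass 70% of its speed; a pose out of reach is approached as far as the arm can. A call with a gripper value outside its range is refused whole. OPENING is the opening in per cent of the stroke, from 0 (shut) to 100 (fully open), set as the call begins (- or left out, the last holds). The fingers move at their own pace and stop on an object; the grip force is fixed at half the most. Time passes only in rows, so rows that do not move let the fingers close. It gives the time, the measured TCP pose, the force, the opening and the grip force at its end, in the units of the state.
- manip.state(): the state, without advancing time (a new reading comes with each control period).
- manip.grab_frame(name): name is "scene" or "side" or "wrist"; returns (picture, depth): 420x560x3 uint8, red, green, blue; 420x560 float32, m along the optical axis (not along the pixel's ray), 0 where there is no reading.
- manip.camera_model(name): a dict with "mtx" (3x3 intrinsics, pixels), "world_to_cam" (4x4, takes a point from world to camera coordinates). Camera axes: x right, y down, z forward; pixel columns grow to the right and rows downward; lengths in m; the calibration is good to about 2 mm. The wrist camera is an equidistant fisheye: a pixel r from the principal point sees the ray r / f radians off the axis. A picture is of the moment at which its call begins: read the wrist's pose just before it. camera_model takes no time and is no camera call; for the wrist camera it gives the pose at the moment of the call.
- manip.job_done(): hands the job in; it is judged then, once.
The state is a dict: "time": time; "joint_pos": joint angles; "joint_vel": joint speeds; "joint_efforts": joint torques, N m; "tool_pos": TCP position; "tool_rot": TCP orientation; "contact_force": force on the tool from outside, world axes, zero at the start; "ft_torque": the same for the moment, N m; "gripper_width": opening from 0.0 (shut) to 1.0 (fully open); "grasp_force": force on a finger pad.
Only numpy, scipy, OpenCV 4.12 (cv2) and the standard library are available. Lean on these libraries where they do the work, as an engineer would, in place of code of your own. Each camera call takes 0.05 s, during which the arm holds its last target. There are 200 camera calls.

## Task

The top steel tray is clipped into the trays below it. Take it by the lug at its corner and peel it off, that corner first, tilting the tray while the opposite corner still rests in the stack, so that the lower trays stay flat on the bench where they are; leave the other things alone. Finish while holding the tray still and level, centred about 10 cm above the round banding wheel so its underside can be wiped: do not put it down or let go.

Things in the scene. Friction and masses are not known exactly. Their poses are not given: they have to be found in the camera images.
- lug (a point): Centre (half-way up) of the top tray's grip lug, an upright steel block on the flange at one corner: 14 mm thick along the tray's diagonal, 22 mm wide across it, 30 mm tall (its foot, 15 mm below, is on the flange's top). Free all round above the flange. Axes are the tray's: z up, x and y along its sides; the block is turned 45 degrees, its thickness running along the (+x +y) diagonal.
- tray_center (a point): Centre of the top tray (half-way up its 22 mm, lug apart). Square pressed steel, 0.18 to 0.28 kg: flange 150 x 150 mm, 4 mm thick, at the top; below it a hollow body 130 x 130 mm hangs 18 mm into the tray beneath; walls and floor 3 mm. Axes along its sides, z up. From here the lug's centre is at (+61, +61, +26) mm, the opposite corner at (-75, -75, +7) mm.
- far_corner (a point): Top tray's corner opposite the lug, at the flange's underside: the tray pivots here when peeled. Two sprung ball clips of the lower tray sit over the flange, on the two sides meeting here, 50 mm from this corner. Each yields at 5 to 8 N and lets go when the flange has risen 5 mm there (tray tilted 8 to 10 degrees about this corner). A level pull without tilting tips the lower trays up.
- lower: The trays beneath: two steel trays riveted into one loose piece, 0.8 to 1 kg, 160 x 160 mm, 49 mm to the top of the rim's lip. Two dark clip housings and, on the two sides by the lug, two 30 mm guide tabs (100 mm from the lug) stand to 65 mm. Origin at the centre of its underside; axes parallel to the top tray's. The flange lies inside the lip with 1 mm play, underside 45 mm above this origin.
- wheel_top (a point): Centre of the top face of the banding wheel: a round grey turntable 160 mm across, its top 50 mm above the bench, standing fixed on the bench.
- pot: Bystander: small terracotta cup, 72 mm across, 85 mm tall; origin at the centre of its foot.
- jar: Bystander: amber glass jar with steel cap, 68 mm across, 95 mm tall; origin at the centre of its foot.
- battery: Bystander: tool battery pack, 110 x 75 mm, 58 mm tall; origin at the centre of its underside.
- brush: Bystander: a brush lying on the bench; origin on its underside.
There are look-alikes about, which are no part of the job. Leave any green or yellow look-alike of the part that bears wheel_top alone.

How it is judged:
By the outcome, as a careful person would: the job done as asked, in the order asked, and still so for the second after the job is handed in, while the arm keeps its last pose, push and grip.
It also fails if it takes over 42 s, if anything falls off the work surface, if the arm or the gripper's body presses on something with over 40 N, if the wrist force passes 120 N, or if a joint passes its speed limit or range.

## Working session

There is one attempt and no reset: what is moved stays moved. The work goes in short steps, Python scripts to look and compute and a shell command to move; the robot and the scene stay as the last step left them, time stands still between calls to the robot, and variables do not carry over. Pictures are saved under pics/ and viewed, at most 10 in all, crops included, and the job is handed in when it is done.

```bash
ls; mkdir -p pics; python3 - <<'E'
from plant import manip
import cv2,numpy as np
print(manip.grip_point_offset, manip.state())
for n in("scene","side"):
    m=manip.camera_model(n);print(n,np.round(m["mtx"],1).tolist(),np.round(m["world_to_cam"],3).tolist())
    p,d=manip.grab_frame(n);cv2.imwrite(f"pics/{n}0.png",p[:,:,::-1]);np.savez(f"{n}0.npz",p=p,d=d)
E
```

```text
pics
0.0187 {'time': 0.0, 'joint_pos': array([-1.19031965e-01,  5.33576697e-02,  1.61428664e+00,  1.85244195e-06,
        1.47601701e+00, -1.19026417e-01]), 'joint_vel': array([-0.00061543,  0.00050881,  0.00026082,  0.0001789 , -0.00026998,
        0.00024681]), 'joint_efforts': array([ 2.70554956e-04, -3.93670499e+01, -3.70175600e+01, -1.62778279e-04,
        6.93513779e-03, -6.06393527e-06]), 'tool_pos': array([6.24375456e-01, 5.56508894e-05, 2.30066924e-01]), 'tool_rot': array([-8.13629233e-04,  7.07108427e-01,  7.07104379e-01, -6.38633409e-04]), 'contact_force': array([-0.45519904, -0.33487811, -0.70166355]), 'ft_torque': array([ 0.00660393, -0.03757266,  0.03761732]), 'grasp_force': 0.0, 'gripper_width': 0.9969966650467906}
scene [[380.8, 0.0, 280.3], [0.0, 380.8, 202.9], [0.0, 0.0, 1.0]] [[-0.461, 0.888, 0.004, 0.269], [0.702, 0.367, -0.611, -0.36], [-0.544, -0.278, -0.792, 1.525], [0.0, 0.0, 0.0, 1.0]]
side [[444.3, 0.0, 274.6], [0.0, 444.3, 208.1], [0.0, 0.0, 1.0]] [[0.965, -0.262, 0.009, -0.579], [-0.162, -0.624, -0.765, 0.173], [0.206, 0.736, -0.644, 1.148], [0.0, 0.0, 0.0, 1.0]]
```

View pics/scene0.png

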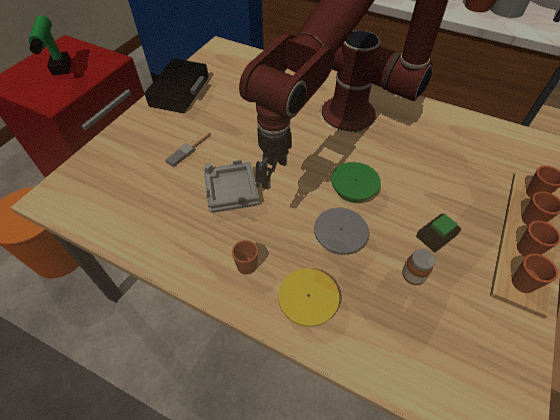

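View pics/side0.png

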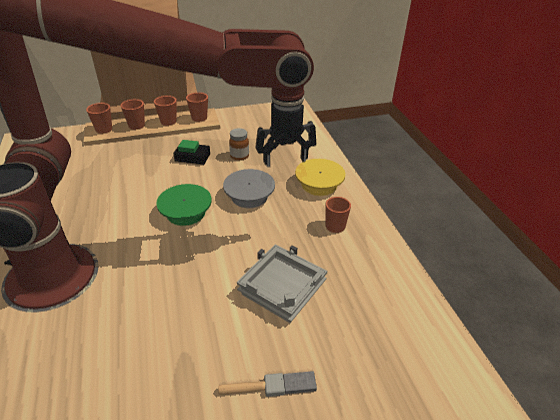

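The tray stack is at scene (231,186) and side (283,282). The grey wheel is at scene (341,230) and side (249,187). Next I'm enlarging the tray in both views.

```bash
python3 - <<'E'
import cv2,numpy as np
a=np.load("scene0.npz")["p"][150:220,195:275,::-1];b=np.load("side0.npz")["p"][235:330,230:335,::-1]
A=cv2.resize(a,(400,350),interpolation=cv2.INTER_CUBIC);B=cv2.resize(b,(400,362),interpolation=cv2.INTER_CUBIC)
o=np.zeros((362,800,3),np.uint8);o[:350,:400]=A;o[:,400:]=B
cv2.imwrite("pics/crop0.png",cv2.convertScaleAbs(o,alpha=1.3))
E
```

```text
(no output)
```

View pics/crop0.png

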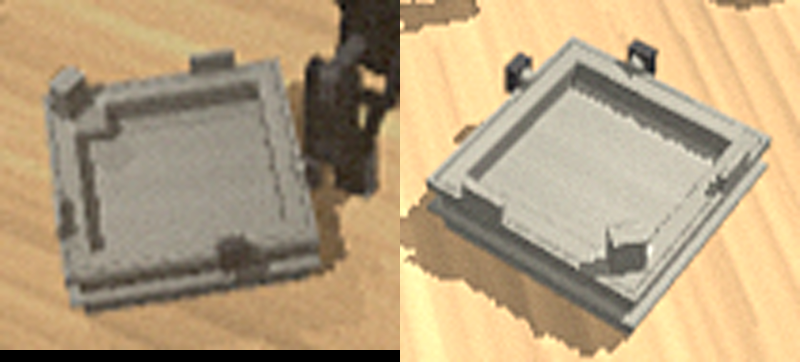

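```bash
cat > h.py <<'E'
import numpy as np,cv2
from plant import manip
def cloud(n,d):
    m=manip.camera_model(n);K=m["mtx"];T=np.linalg.inv(m["world_to_cam"])
    v,u=np.indices(d.shape)
    P=np.stack([(u-K[0,2])/K[0,0]*d,(v-K[1,2])/K[1,1]*d,d],-1)
    P=P@T[:3,:3].T+T[:3,3];P[d==0]=np.nan
    return P
def near(P,c,r,z0,z1): 
    return (np.hypot(P[...,0]-c[0],P[...,1]-c[1])<r)&(P[...,2]>z0)&(P[...,2]<z1)
E
python3 - <<'E'
from h import *
px={"scene":dict(t=(231,186),w=(341,230),lug=(209,168)),"side":dict(t=(283,278),w=(249,187),lug=(290,299))}
al=[]
for n in px:
    f=np.load(n+"0.npz");P=cloud(n,f["d"])
    for k,(u,v) in px[n].items(): print(n,k,P[v,u].round(4))
    tc=P[px[n]["t"][::-1]][:2];wc=P[px[n]["w"][::-1]][:2]
    s=P[near(P,tc,.125,.04,.056)][:,:2]
    r=cv2.minAreaRect((s*1000).astype(np.float32));print(n,"rect",r)
    hi=P[near(P,tc,.125,.058,.09)];
    # clusters
    _,lab,st,ce=cv2.connectedComponentsWithStats(near(P,tc,.13,.057,.09).astype(np.uint8))
    for i in range(1,len(st)):
        q=P[lab==i]
        if len(q)>3: print("  hi",len(q),ce[i].round(),q.mean(0).round(4),q.min(0).round(3),q.max(0).round(3))
    w=P[near(P,wc,.11,.044,.056)]
    c,rr=cv2.minEnclosingCircle((w[:,:2]*1000).astype(np.float32));print("wheel",c,rr,np.median(w[:,2]))
E
```

```text
scene t [ 0.5633 -0.193   0.0316]
scene w [0.5696 0.1936 0.0498]
scene lug [ 0.5598 -0.2743  0.074 ]
scene rect ((562.911865234375, -189.09765625), (174.74090576171875, 169.37852478027344), 39.59639358520508)
  hi 27 [237. 161.] [ 0.4809 -0.2172  0.0626] [ 0.468 -0.228  0.058] [ 0.492 -0.206  0.067]
  hi 57 [208. 167.] [ 0.5573 -0.2785  0.0724] [ 0.543 -0.29   0.057] [ 0.569 -0.273  0.083]
  hi 19 [256. 182.] [ 0.5339 -0.1147  0.0623] [ 0.526 -0.122  0.057] [ 0.539 -0.105  0.067]
  hi 14 [206. 192.] [ 0.642  -0.2309  0.0637] [ 0.63  -0.243  0.057] [ 0.653 -0.222  0.068]
  hi 25 [241. 199.] [ 0.614  -0.1215  0.0631] [ 0.607 -0.13   0.058] [ 0.621 -0.113  0.068]
wheel (565.110595703125, 190.84007263183594) 81.44357299804688 0.05096225667057008
side t [ 0.5704 -0.1895  0.0318]
side w [0.5654 0.1707 0.0509]
side lug [ 0.5567 -0.2907  0.0775]
side rect ((564.7178955078125, -192.70700073242188), (168.99725341796875, 170.87994384765625), 39.213138580322266)
  hi 41 [293. 249.] [ 0.6137 -0.1285  0.0625] [ 0.605 -0.135  0.057] [ 0.622 -0.119  0.069]
  hi 38 [261. 253.] [ 0.5306 -0.1194  0.0626] [ 0.522 -0.127  0.057] [ 0.538 -0.107  0.067]
  hi 32 [317. 278.] [ 0.6416 -0.2376  0.063 ] [ 0.63  -0.247  0.057] [ 0.654 -0.227  0.068]
  hi 39 [251. 286.] [ 0.4824 -0.2208  0.0625] [ 0.473 -0.232  0.057] [ 0.492 -0.209  0.068]
  hi 110 [289. 299.] [ 0.556  -0.2872  0.0721] [ 0.545 -0.293  0.057] [ 0.568 -0.277  0.082]
wheel (567.0353393554688, 188.46755981445312) 83.81732940673828 0.049567184287565846
```

Both views agree. The tray centre is about (0.564, -0.191) and the lug about (0.556, -0.279), with the diagonal 5.5° off world y. The wheel centre is about (0.566, 0.190). I'll grip the 22 mm width, so the tray can pivot about the closing line. First I move above the lug.

```bash
python3 -m crank '[{"x":-4,"y":-1},{"x":-4,"y":-1},{"x":-4,"y":-1},{"x":-4,"y":-1},{"x":-4,"y":-1}]' 55 >/dev/null
python3 -m crank '[{"x":-4,"y":-1},{"x":-4,"y":-0.9},{"turn":0.096,"z":2},{},{}]'
python3 - <<'E'
from h import *
s=manip.state();print(s["tool_pos"],s["joint_pos"].round(3))
m=manip.camera_model("wrist");p,d=manip.grab_frame("wrist")
np.savez("w1.npz",p=p,d=d,K=m["mtx"],T=m["world_to_cam"]);print(m["mtx"].round(1).tolist(),m["world_to_cam"].round(3).tolist())
cv2.imwrite("pics/w1.png",p[:,:,::-1])
E
```

```text
[6.24422069e-01 8.71706970e-05 2.30167156e-01] [-0.119  0.053  1.614 -0.     1.476 -0.119]
[[325.2, 0.0, 282.7], [0.0, 325.2, 208.0], [0.0, 0.0, 1.0]] [[1.0, -0.0, -0.001, -0.623], [0.0, -0.963, 0.27, -0.034], [-0.001, -0.27, -0.963, 0.378], [0.0, 0.0, 0.0, 1.0]]schema error: expected keys x, y, z, turn
schema error: expected keys x, y, z, turn
```

View pics/w1.png

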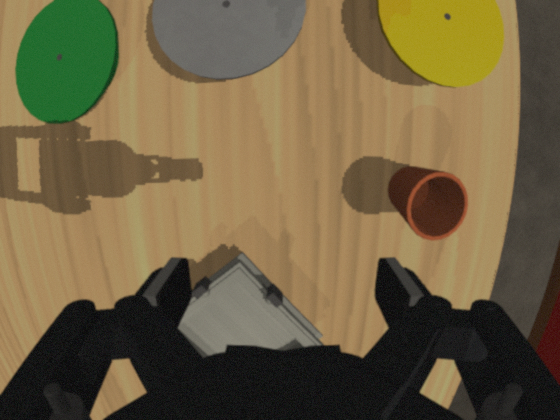

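The arm hasn't moved, because every row needs all four keys. The wrist view shows the fingers at the bottom, with the stack's far corner at (240,255).

```bash
python3 -m crank '[{"x":-4,"y":-1,"z":0,"turn":0},{"x":-4,"y":-1,"z":0,"turn":0},{"x":-4,"y":-1,"z":0,"turn":0},{"x":-4,"y":-1,"z":0,"turn":0},{"x":-4,"y":-1,"z":0,"turn":0}]' 55
python3 -m crank '[{"x":-4,"y":-1,"z":0,"turn":0},{"x":-4,"y":-0.9,"z":0,"turn":0},{"x":0,"y":0,"z":4,"turn":0.096},{"x":0,"y":0,"z":4,"turn":0},{"x":0,"y":0,"z":0,"turn":0}]'
python3 - <<'E'
from h import *
s=manip.state();print(s["tool_pos"],s["joint_pos"].round(3))
m=manip.camera_model("wrist");p,d=manip.grab_frame("wrist")
np.savez("w2.npz",p=p,d=d,K=m["mtx"],T=m["world_to_cam"])
cv2.imwrite("pics/w2.png",p[:,:,::-1])
E
```

```text
time: 0.65
tool_pos: [0.5742, -0.2013, 0.2309]
tool_rot: [-0.0, 0.707, 0.707, -0.0]
contact_force: [0.7, -0.3, -0.6]
gripper_width: 0.55
grasp_force: 0.0
time: 1.15
tool_pos: [0.5517, -0.2779, 0.1436]
tool_rot: [-0.007, 0.74, 0.672, -0.002]
contact_force: [0.1, 0.5, -0.9]
gripper_width: 0.549
grasp_force: 0.0
[ 0.55174792 -0.27787275  0.14364884] [-0.587  0.112  1.7   -0.     1.343 -0.49 ]
```

View pics/w2.png

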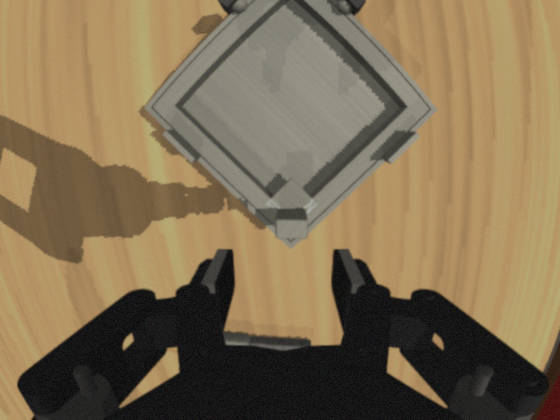

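The lug is at (292,205–238) with its top face near (292,224). The lip's left and right corners are at (147,107) and (434,107), and the near corner is at (291,245). I'll cast rays to refine the lug position.

```bash
cat >> h.py <<'E'
def fray(K,T,u,v,z):
    x=np.array([u-K[0,2],v-K[1,2]]);r=np.hypot(*x);th=r/K[0,0]
    c=np.r_[x/r*np.sin(th),np.cos(th)];Ti=np.linalg.inv(T);w=Ti[:3,:3]@c;o=Ti[:3,3]
    return o+w*(z-o[2])/w[2]
E
python3 - <<'E'
from h import *
f=np.load("w2.npz");K,T=f["K"],f["T"]
L=fray(K,T,147,107,.049);R=fray(K,T,434,107,.049);N=fray(K,T,291,245,.049)
print("L,R,N",L,R,N,"mid",(L+R)/2, "diag",np.linalg.norm(L-R), "ang",np.degrees(np.arctan2(*(R-L)[1::-1])))
for q in [(275,210),(308,210),(276,239),(307,239),(291.5,224)]: print("top",q,fray(K,T,*q,.079).round(4))
for q in [(147,107),(224,292)]: pass
v,u=np.indices(f["d"].shape)
print("d",f["d"][215:240:4,292],f["d"][195:210:4,292])
E
```

```text
L,R,N [ 0.45465254 -0.18536671  0.049     ] [ 0.67379546 -0.20560575  0.049     ] [ 0.5538277 -0.3053539  0.049    ] mid [ 0.564224   -0.19548623  0.049     ] diag 0.22007552310129347 ang -5.276608543839475
top (275, 210) [ 0.5462 -0.2676  0.079 ]
top (308, 210) [ 0.5679 -0.2696  0.079 ]
top (276, 239) [ 0.5447 -0.288   0.079 ]
top (307, 239) [ 0.5657 -0.29    0.079 ]
top (291.5, 224) [ 0.5562 -0.2783  0.079 ]
d [0.22896284 0.21974662 0.21759117 0.21881038 0.21924782 0.22089802
 0.25619888] [0.24313667 0.24300791 0.24610287 0.24524452]
```

```bash
python3 -m crank '[{"x":-0.2,"y":0.4,"z":4,"turn":0},{"x":0,"y":0,"z":2,"turn":0},{"x":0,"y":0,"z":0,"turn":0},{"x":0,"y":0,"z":0,"turn":0},{"x":0,"y":0,"z":0,"turn":0}]'
```

```text
time: 1.7
tool_pos: [0.5616, -0.2833, 0.0947]
tool_rot: [0.002, 0.74, 0.673, 0.001]
contact_force: [0.8, 0.9, -0.1]
gripper_width: 0.551
grasp_force: 0.0
```

```bash
python3 -m crank '[{"x":0.3,"y":-0.5,"z":0,"turn":0},{"x":0,"y":0,"z":0,"turn":0},{"x":0,"y":0,"z":0,"turn":0},{"x":0,"y":0,"z":0,"turn":0},{"x":0,"y":0,"z":0,"turn":0}]'
```

```text
time: 2.2
tool_pos: [0.5551, -0.2789, 0.0914]
tool_rot: [0.0, 0.74, 0.672, 0.0]
contact_force: [0.9, -0.2, -0.1]
gripper_width: 0.549
grasp_force: 0.0
```

```bash
python3 -m crank '[{"x":0,"y":0.1,"z":1.3,"turn":0},{"x":-0.1,"y":0,"z":1.3,"turn":0},{"x":0,"y":0,"z":1.2,"turn":0},{"x":0,"y":0,"z":0,"turn":0},{"x":0,"y":0,"z":0,"turn":0}]'
python3 -m crank '[{"x":0,"y":0,"z":0,"turn":0},{"x":0,"y":0,"z":0,"turn":0}]'
```

```text
time: 2.7
tool_pos: [0.5554, -0.2797, 0.0521]
tool_rot: [-0.001, 0.74, 0.672, -0.0]
contact_force: [-0.1, -0.3, 0.1]
gripper_width: 0.55
grasp_force: 0.0
time: 2.9
tool_pos: [0.5565, -0.2803, 0.0541]
tool_rot: [0.001, 0.74, 0.672, 0.0]
contact_force: [-0.2, 0.1, -0.6]
gripper_width: 0.55
grasp_force: 0.0
```

```bash
python3 -m crank '[{"x":0,"y":0,"z":0.1,"turn":0},{"x":0,"y":0,"z":0,"turn":0},{"x":0,"y":0,"z":0,"turn":0},{"x":0,"y":0,"z":0,"turn":0},{"x":0,"y":0,"z":0,"turn":0}]' 0
python3 -m crank '[{"x":0,"y":0,"z":0,"turn":0},{"x":0,"y":0,"z":0,"turn":0},{"x":0,"y":0,"z":0,"turn":0}]'
python3 - <<'E'
from h import *
p,d=manip.grab_frame("side");q,e=manip.grab_frame("wrist")
o=np.zeros((420,800,3),np.uint8);o[:,:400]=cv2.resize(p[200:350,220:363],(400,420));o[:,400:]=cv2.resize(q[80:350,150:430],(400,420))
cv2.imwrite("pics/g.png",o[:,:,::-1])
E
```

```text
time: 3.4
tool_pos: [0.5563, -0.2802, 0.0529]
tool_rot: [0.001, 0.74, 0.672, 0.0]
contact_force: [0.4, 0.0, 3.0]
gripper_width: 0.24
grasp_force: 59.1
time: 3.7
tool_pos: [0.5563, -0.2802, 0.0528]
tool_rot: [0.0, 0.74, 0.672, 0.0]
contact_force: [-0.7, 0.0, 4.0]
gripper_width: 0.245
grasp_force: 59.4
```

View pics/g.png

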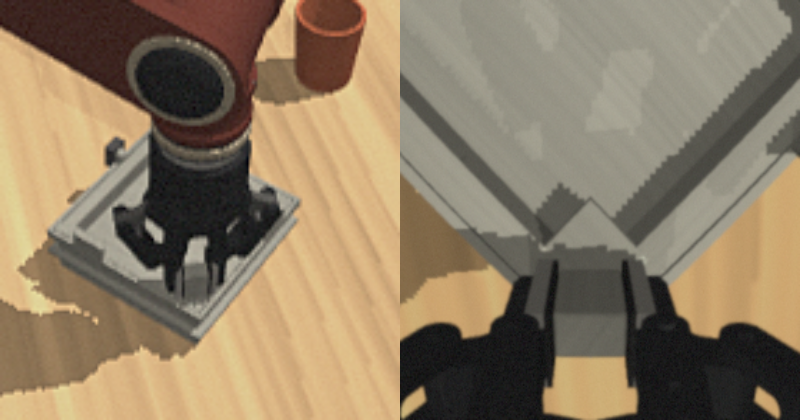

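The lug is held squarely between the pads (side crop (190,275), wrist crop (590,300)), clear of the flange. Now I peel along an arc about the far corner.

```bash
python3 -m crank '[{"x":0.05,"y":0,"z":-0.3,"turn":0},{"x":0.04,"y":0,"z":-0.28,"turn":0},{"x":0.04,"y":0,"z":-0.28,"turn":0},{"x":0,"y":0,"z":0,"turn":0},{"x":0,"y":0,"z":0,"turn":0}]'
python3 - <<'E'
from h import *
for n in("scene","side"):
    p,d=manip.grab_frame(n);P=cloud(n,d)
    for c in[(.4815,-.2195),(.642,-.234),(.532,-.117),(.614,-.125)]:
        q=P[near(P,c,.018,.055,.075)];print(n,c,len(q),np.percentile(q[:,2],90).round(4) if len(q) else None)
E
```

```text
time: 4.3
tool_pos: [0.5556, -0.2786, 0.0604]
tool_rot: [-0.001, 0.74, 0.672, -0.0]
contact_force: [0.5, -1.8, -3.9]
gripper_width: 0.247
grasp_force: 59.0
scene (0.4815, -0.2195) 41 0.066
scene (0.642, -0.234) 24 0.0666
scene (0.532, -0.117) 26 0.0667
scene (0.614, -0.125) 27 0.0667
side (0.4815, -0.2195) 54 0.0661
side (0.642, -0.234) 27 0.0663
side (0.532, -0.117) 44 0.0661
side (0.614, -0.125) 0 None
```

```bash
cat > chk.py <<'E'
from h import *
import sys
for n in("scene","side"):
    p,d=manip.grab_frame(n);P=cloud(n,d)
    for c in[(.4815,-.2195),(.642,-.234),(.532,-.117),(.614,-.125)]:
        q=P[near(P,c,.018,.055,.085)];print(n,c,len(q),np.percentile(q[:,2],90).round(4) if len(q) else None, q[:,:2].mean(0).round(4) if len(q) else "")
    if len(sys.argv)>1: cv2.imwrite(f"pics/{sys.argv[1]}_{n}.png",p[:,:,::-1]);np.savez(f"{sys.argv[1]}_{n}.npz",p=p,d=d)
E
Z='' ; python3 -m crank '[{"x":0.06,"y":0,"z":-0.28,"turn":0},{"x":0.06,"y":0,"z":-0.28,"turn":0},{"x":0.06,"y":0,"z":-0.28,"turn":0},{"x":0,"y":0,"z":0,"turn":0},{"x":0,"y":0,"z":0,"turn":0}]'
python3 -m crank '[{"x":0.07,"y":0,"z":-0.28,"turn":0},{"x":0.07,"y":0,"z":-0.28,"turn":0},{"x":0.07,"y":0,"z":-0.28,"turn":0},{"x":0,"y":0,"z":0,"turn":0},{"x":0,"y":0,"z":0,"turn":0}]'
python3 chk.py p1
```

```text
time: 4.9
tool_pos: [0.5564, -0.2775, 0.0698]
tool_rot: [0.001, 0.74, 0.672, -0.0]
contact_force: [0.6, -3.5, -3.2]
gripper_width: 0.243
grasp_force: 59.1
time: 5.4
tool_pos: [0.5566, -0.2746, 0.0782]
tool_rot: [-0.0, 0.74, 0.672, 0.0]
contact_force: [-0.1, -1.6, -1.2]
gripper_width: 0.245
grasp_force: 59.2
scene (0.4815, -0.2195) 41 0.0698 [ 0.4892 -0.2131]
scene (0.642, -0.234) 38 0.0683 [ 0.6371 -0.2271]
scene (0.532, -0.117) 38 0.0663 [ 0.5333 -0.1169]
scene (0.614, -0.125) 35 0.0662 [ 0.6127 -0.1226]
side (0.4815, -0.2195) 95 0.0672 [ 0.4859 -0.2163]
side (0.642, -0.234) 66 0.0677 [ 0.6394 -0.2337]
side (0.532, -0.117) 47 0.0659 [ 0.5313 -0.118 ]
side (0.614, -0.125) 0 None
```

```bash
python3 -m crank '[{"x":0.08,"y":0,"z":-0.28,"turn":0},{"x":0.08,"y":0,"z":-0.28,"turn":0},{"x":0.08,"y":0,"z":-0.28,"turn":0},{"x":0,"y":0,"z":0,"turn":0},{"x":0,"y":0,"z":0,"turn":0}]'
python3 -m crank '[{"x":0.1,"y":0,"z":-0.28,"turn":0},{"x":0.1,"y":0,"z":-0.28,"turn":0},{"x":0,"y":0,"z":0,"turn":0},{"x":0,"y":0,"z":0,"turn":0}]'
python3 chk.py p2; python3 - <<'E'
import cv2
a=cv2.imread("pics/p2_side.png")[200:350,210:370];b=cv2.imread("pics/p2_scene.png")[120:240,180:300]
import numpy as np
cv2.imwrite("pics/p2.png",np.hstack([cv2.resize(a,(427,400)),cv2.resize(b,(373,400))]))
E
```

```text
time: 6.0
tool_pos: [0.5571, -0.273, 0.0872]
tool_rot: [0.001, 0.74, 0.672, -0.0]
contact_force: [-0.7, -4.3, -1.4]
gripper_width: 0.241
grasp_force: 59.5
time: 6.4
tool_pos: [0.557, -0.2697, 0.0917]
tool_rot: [-0.0, 0.74, 0.672, 0.001]
contact_force: [0.7, -0.4, -2.1]
gripper_width: 0.245
grasp_force: 59.5
scene (0.4815, -0.2195) 29 0.0824 [ 0.4907 -0.2115]
scene (0.642, -0.234) 33 0.0809 [ 0.6378 -0.2256]
scene (0.532, -0.117) 56 0.0675 [ 0.5346 -0.118 ]
scene (0.614, -0.125) 54 0.0673 [ 0.6103 -0.1249]
side (0.4815, -0.2195) 101 0.0794 [ 0.4866 -0.2155]
side (0.642, -0.234) 75 0.0796 [ 0.6382 -0.2312]
side (0.532, -0.117) 63 0.0655 [ 0.5342 -0.1203]
side (0.614, -0.125) 0 None
```

View pics/p2.png

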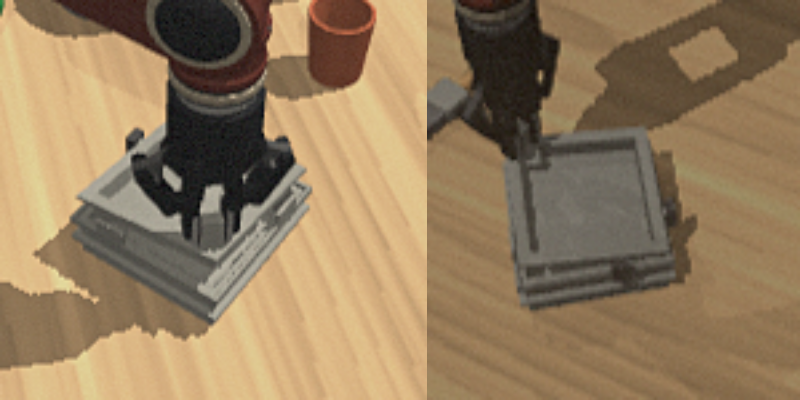

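The tray is tilted with its lug corner up, and the lower trays still look flat at (195,280) in the crop. I'll fit a plane for the tilt.

```bash
cat >> h.py <<'E'
def plane(P,c,r,z0,z1,u,it=300):
    q=P[near(P,c,r,z0,z1)];rng=np.random.default_rng(0);b=None
    for _ in range(it):
        s=q[rng.choice(len(q),3,False)];n=np.cross(s[1]-s[0],s[2]-s[0]);n/=np.linalg.norm(n)+1e-12
        if abs(n[2])<.9: continue
        k=abs((q-s[0])@n)<.002
        if b is None or k.sum()>b.sum(): b=k
    s=q[b];m=s.mean(0);n=np.linalg.svd(s-m,full_matrices=False)[2][2];n*=np.sign(n[2])
    g=-n[:2]/n[2]
    return len(s),m.round(4),"slope along u,v deg",np.degrees(np.arctan([g@u,g@[u[1],-u[0]]])).round(2)
E
python3 - <<'E'
from h import *
u=np.array([.092,.9957])
for t in("scene0","p1_scene","p2_scene"):
    f=np.load(t+".npz");print(t,plane(cloud("scene",f["d"]),(.565,-.19),.075,.025,.075,u))
E
```

```text
scene0 (653, array([ 0.5587, -0.1982,  0.0308]), 'slope along u,v deg', array([0.04, 0.08]))
p1_scene (696, array([ 0.5598, -0.1984,  0.0456]), 'slope along u,v deg', array([-7.44,  0.3 ]))
p2_scene (725, array([ 0.5602, -0.1973,  0.0574]), 'slope along u,v deg', array([-9.12,  0.11]))
```

The clips have let go. The tilt is 9.1°, the far corner is about 9 mm up, and the grip is carrying the tray. The tool can't tilt, so I need to level the tray by pivoting it in the grip against a free patch of bench. I'll lift it and look for clear space.

```bash
python3 -m crank '[{"x":0,"y":0,"z":-0.7,"turn":0},{"x":0,"y":0,"z":-1,"turn":0},{"x":0,"y":0,"z":-1.2,"turn":0},{"x":0,"y":0,"z":-1.2,"turn":0},{"x":0,"y":0,"z":-1.5,"turn":0}]'
python3 -m crank '[{"x":0,"y":0,"z":-2.5,"turn":0},{"x":0,"y":0,"z":-2.5,"turn":0},{"x":0,"y":0,"z":-2,"turn":0},{"x":0,"y":0,"z":0,"turn":0},{"x":0,"y":0,"z":0,"turn":0}]'
python3 chk.py p3; python3 - <<'E'
from h import *
u=np.array([.092,.9957])
print(plane(cloud("scene",np.load("p3_scene.npz")["d"]),(.565,-.19),.09,.12,.22,u))
# free bench map from initial frames, 5 mm cells
H=np.zeros((140,240),np.uint8);S=H.copy()
for n in("scene","side"):
    P=cloud(n,np.load(n+"0.npz")["d"]);P=P[~np.isnan(P[...,0])]
    i=((P[:,0]-.2)/.005).astype(int);j=((P[:,1]+.6)/.005).astype(int);k=(i>=0)&(i<140)&(j>=0)&(j<240)
    i,j,z=i[k],j[k],P[k,2]
    S[i[abs(z)<.01],j[abs(z)<.01]]=1;H[i[(z>.012)&(z<.15)],j[(z>.012)&(z<.15)]]=1
S=cv2.morphologyEx(S,cv2.MORPH_CLOSE,np.ones((5,5)))
D=cv2.distanceTransform(((S==1)&(H==0)).astype(np.uint8),cv2.DIST_L2,5)*.005
for _ in range(6):
    a=np.unravel_index(D.argmax(),D.shape);print("free",(.2+a[0]*.005,-.6+a[1]*.005),D[a].round(3));cv2.circle(D,(int(a[1]),int(a[0])),15,0,-1)
E
```

```text
time: 7.0
tool_pos: [0.5569, -0.2705, 0.1491]
tool_rot: [0.0, 0.74, 0.672, 0.0]
contact_force: [0.2, -0.4, -1.8]
gripper_width: 0.243
grasp_force: 59.5
time: 7.5
tool_pos: [0.5571, -0.2706, 0.2185]
tool_rot: [0.001, 0.74, 0.672, 0.0]
contact_force: [-0.3, -0.4, -2.8]
gripper_width: 0.245
grasp_force: 59.5
scene (0.4815, -0.2195) 0 None 
scene (0.642, -0.234) 14 0.0676 [ 0.6411 -0.2285]
scene (0.532, -0.117) 27 0.0665 [ 0.5306 -0.1111]
scene (0.614, -0.125) 26 0.0678 [ 0.6142 -0.1182]
side (0.4815, -0.2195) 45 0.0659 [ 0.4825 -0.2183]
side (0.642, -0.234) 38 0.0662 [ 0.6408 -0.2348]
side (0.532, -0.117) 35 0.0652 [ 0.53   -0.1189]
side (0.614, -0.125) 0 None 
(898, array([ 0.5589, -0.1971,  0.1835]), 'slope along u,v deg', array([-8.97, -0.36]))
free (np.float64(0.895), np.float64(-0.6)) 0.36
free (np.float64(0.895), np.float64(-0.52)) 0.344
free (np.float64(0.895), np.float64(0.5950000000000001)) 0.318
free (np.float64(0.8900000000000001), np.float64(-0.44499999999999995)) 0.315
free (np.float64(0.8300000000000001), np.float64(-0.5599999999999999)) 0.287
free (np.float64(0.895), np.float64(-0.37)) 0.272
```

```bash
python3 - <<'E'
from h import *
H=[]
for n in("scene","side"):
    P=cloud(n,np.load(n+"0.npz")["d"]);P=P[~np.isnan(P[...,0])];H.append(P)
P=np.vstack(H);O=P[(P[:,2]>.012)&(P[:,2]<.15)][:,:2];B=P[abs(P[:,2])<.01][:,:2]
for c in[(.68,-.36),(.7,-.36),(.72,-.34),(.72,-.36),(.74,-.3),(.74,-.36),(.56,0),(.57,.0)]:
    d=np.hypot(*(O-c).T).min();b=np.hypot(*(B-c).T);ang=np.arctan2(*(B-c)[b<.13].T[::-1])
    print(c,"nearest thing",d.round(3),"bench px within .13:",(b<.13).sum())
print("bench max x",[ (y,B[abs(B[:,1]-y)<.02][:,0].max().round(3)) for y in(-.45,-.36,-.25)])
E
```

```text
(0.68, -0.36) nearest thing 0.117 bench px within .13: 12424
(0.7, -0.36) nearest thing 0.13 bench px within .13: 12512
(0.72, -0.34) nearest thing 0.126 bench px within .13: 12215
(0.72, -0.36) nearest thing 0.142 bench px within .13: 12512
(0.74, -0.3) nearest thing 0.109 bench px within .13: 11548
(0.74, -0.36) nearest thing 0.155 bench px within .13: 12537
(0.56, 0) nearest thing 0.085 bench px within .13: 7663
(0.57, 0.0) nearest thing 0.084 bench px within .13: 7712
bench max x [(-0.45, np.float64(0.95)), (-0.36, np.float64(0.951)), (-0.25, np.float64(0.951))]
```

```bash
python3 -m crank '[{"x":-1,"y":1.2,"z":0,"turn":0},{"x":-2,"y":2.3,"z":0,"turn":0},{"x":-2.5,"y":2.8,"z":0,"turn":0},{"x":-2.5,"y":2.8,"z":0,"turn":0},{"x":-2.5,"y":2.8,"z":0,"turn":0}]'
python3 -m crank '[{"x":-2.5,"y":2.8,"z":0,"turn":0},{"x":-2.2,"y":2.8,"z":0,"turn":0},{"x":-1.5,"y":1.7,"z":1,"turn":0},{"x":0,"y":0,"z":2,"turn":0},{"x":0,"y":0,"z":2,"turn":0}]'
python3 -m crank '[{"x":0,"y":0,"z":2,"turn":0},{"x":0,"y":0,"z":2,"turn":0},{"x":0,"y":0,"z":1,"turn":0},{"x":0,"y":0,"z":0,"turn":0},{"x":0,"y":0,"z":0,"turn":0}]'
python3 chk.py p4; python3 - <<'E'
from h import *
u=np.array([.092,.9957])
for n in("scene","side"): print(n,plane(cloud(n,np.load(f"p4_{n}.npz")["d"]),(.74,-.37),.1,.02,.15,u))
E
```

```text
time: 8.1
tool_pos: [0.6655, -0.3868, 0.215]
tool_rot: [-0.002, 0.74, 0.672, -0.0]
contact_force: [0.9, -0.6, -1.4]
gripper_width: 0.246
grasp_force: 59.5
time: 8.6
tool_pos: [0.7313, -0.4546, 0.1639]
tool_rot: [-0.002, 0.74, 0.672, -0.0]
contact_force: [0.5, 0.6, -2.7]
gripper_width: 0.246
grasp_force: 59.5
time: 9.1
tool_pos: [0.7322, -0.455, 0.1184]
tool_rot: [0.0, 0.74, 0.672, 0.0]
contact_force: [-0.7, 0.1, -1.4]
gripper_width: 0.244
grasp_force: 59.5
scene (0.4815, -0.2195) 24 0.067 [ 0.4813 -0.2146]
scene (0.642, -0.234) 14 0.0683 [ 0.6415 -0.2281]
scene (0.532, -0.117) 26 0.068 [ 0.5313 -0.1107]
scene (0.614, -0.125) 29 0.0678 [ 0.6136 -0.1177]
side (0.4815, -0.2195) 44 0.066 [ 0.4827 -0.2189]
side (0.642, -0.234) 39 0.066 [ 0.641  -0.2348]
side (0.532, -0.117) 45 0.0655 [ 0.5312 -0.117 ]
side (0.614, -0.125) 44 0.0659 [ 0.6134 -0.1249]
scene (881, array([ 0.7344, -0.3819,  0.0832]), 'slope along u,v deg', array([-9.35,  0.21]))
side (855, array([ 0.7189, -0.3645,  0.0803]), 'slope along u,v deg', array([-9.41,  0.01]))
```

```bash
python3 -m crank '[{"x":0,"y":0,"z":1.5,"turn":0},{"x":0,"y":0,"z":2,"turn":0},{"x":0,"y":0,"z":1.5,"turn":0},{"x":0,"y":0,"z":0.7,"turn":0},{"x":0,"y":0,"z":0,"turn":0}]'
python3 -m crank '[{"x":0,"y":0,"z":0.3,"turn":0},{"x":0,"y":0,"z":0.3,"turn":0},{"x":0,"y":0,"z":0.3,"turn":0},{"x":0,"y":0,"z":0,"turn":0},{"x":0,"y":0,"z":0,"turn":0}]'
```

```text
time: 9.7
tool_pos: [0.7305, -0.454, 0.0565]
tool_rot: [-0.003, 0.74, 0.672, -0.001]
contact_force: [0.2, -0.8, -2.2]
gripper_width: 0.247
grasp_force: 59.5
time: 10.2
tool_pos: [0.7325, -0.4555, 0.0529]
tool_rot: [0.001, 0.74, 0.672, 0.0]
contact_force: [-0.1, -0.5, -0.1]
gripper_width: 0.244
grasp_force: 59.7
```

Contact is just starting at TCP z = 0.053, as predicted. I'll keep lowering gently to about 0.027.

```bash
python3 -m crank '[{"x":0,"y":0,"z":0.3,"turn":0},{"x":0,"y":0,"z":0.3,"turn":0},{"x":0,"y":0,"z":0.3,"turn":0},{"x":0,"y":0,"z":0,"turn":0},{"x":0,"y":0,"z":0,"turn":0}]'
python3 -m crank '[{"x":0,"y":0,"z":0.3,"turn":0},{"x":0,"y":0,"z":0.3,"turn":0},{"x":0,"y":0,"z":0.3,"turn":0},{"x":0,"y":0,"z":0,"turn":0},{"x":0,"y":0,"z":0,"turn":0}]'
```

```text
time: 10.7
tool_pos: [0.7321, -0.4553, 0.0429]
tool_rot: [0.0, 0.74, 0.672, 0.0]
contact_force: [-0.4, -4.4, 2.5]
gripper_width: 0.246
grasp_force: 60.1
time: 11.2
tool_pos: [0.7318, -0.4545, 0.033]
tool_rot: [-0.001, 0.74, 0.672, 0.0]
contact_force: [0.1, -2.6, 2.4]
gripper_width: 0.245
grasp_force: 59.8
```

```bash
python3 -m crank '[{"x":0,"y":0,"z":0.2,"turn":0},{"x":0,"y":0,"z":0.2,"turn":0},{"x":0,"y":0,"z":0.2,"turn":0},{"x":0,"y":0,"z":0,"turn":0},{"x":0,"y":0,"z":0,"turn":0}]'
python3 chk.py p5 >/dev/null; python3 - <<'E'
from h import *
u=np.array([.092,.9957])
for n in("scene","side"): print(n,plane(cloud(n,np.load(f"p5_{n}.npz")["d"]),(.74,-.37),.1,-.005,.02,u)),print(n,plane(cloud(n,np.load(f"p5_{n}.npz")["d"]),(.74,-.37),.06,.002,.02,u))
E
```

```text
time: 11.7
tool_pos: [0.732, -0.455, 0.0276]
tool_rot: [-0.0, 0.74, 0.672, 0.0]
contact_force: [-0.1, -3.5, 2.8]
gripper_width: 0.248
grasp_force: 59.7
scene (1013, array([ 0.749 , -0.3582,  0.0037]), 'slope along u,v deg', array([-1.6 , -0.86]))
scene (565, array([ 0.7385, -0.3711,  0.0049]), 'slope along u,v deg', array([-0.51,  0.07]))
side (1406, array([ 0.7147, -0.3829,  0.0014]), 'slope along u,v deg', array([1.43, 0.43]))
side (657, array([ 0.7244, -0.3542,  0.0039]), 'slope along u,v deg', array([-0.39, -0.13]))
```

It's level to about 0.5°. Now I lift it and re-measure.

```bash
python3 -m crank '[{"x":0,"y":0,"z":-0.6,"turn":0},{"x":0,"y":0,"z":-1.4,"turn":0},{"x":0,"y":0,"z":-2.5,"turn":0},{"x":0,"y":0,"z":-3.5,"turn":0},{"x":0,"y":0,"z":-4,"turn":0}]'
python3 -m crank '[{"x":0,"y":0,"z":-4,"turn":0},{"x":0,"y":0,"z":-3.5,"turn":0},{"x":0,"y":0,"z":-2,"turn":0},{"x":0,"y":0,"z":-1,"turn":0},{"x":0,"y":0,"z":0,"turn":0}]'
python3 -m crank '[{"x":0.8,"y":-0.3,"z":0,"turn":0},{"x":1.6,"y":-0.7,"z":0,"turn":0},{"x":2.5,"y":-1,"z":0,"turn":0},{"x":3.2,"y":-1.4,"z":0,"turn":0},{"x":3.6,"y":-1.5,"z":0,"turn":0}]'
python3 -m crank '[{"x":3.6,"y":-1.5,"z":0,"turn":0},{"x":3.6,"y":-1.5,"z":0,"turn":0},{"x":3.6,"y":-1.5,"z":0,"turn":0},{"x":3.6,"y":-1.5,"z":0,"turn":0},{"x":3.6,"y":-1.5,"z":0,"turn":0}]'
python3 -m crank '[{"x":3.6,"y":-1.5,"z":0,"turn":0},{"x":3.6,"y":-1.5,"z":0,"turn":0},{"x":3.6,"y":-1.5,"z":0,"turn":0},{"x":3.2,"y":-1.4,"z":0,"turn":0},{"x":2.5,"y":-1.1,"z":0,"turn":0}]'
python3 -m crank '[{"x":1.9,"y":-0.8,"z":0,"turn":0},{"x":1.2,"y":-0.5,"z":0,"turn":0},{"x":0.6,"y":-0.2,"z":0,"turn":0},{"x":0,"y":0,"z":0,"turn":0},{"x":0,"y":0,"z":0,"turn":0}]'
python3 chk.py p6; python3 - <<'E'
from h import *
u=np.array([.092,.9957])
for n in("scene","side"): print(n,plane(cloud(n,np.load(f"p6_{n}.npz")["d"]),(.566,.19),.1,.17,.26,u))
E
```

```text
time: 12.3
tool_pos: [0.7309, -0.4535, 0.1462]
tool_rot: [-0.003, 0.74, 0.673, -0.001]
contact_force: [1.2, 0.1, -2.8]
gripper_width: 0.242
grasp_force: 59.1
time: 12.8
tool_pos: [0.7325, -0.4549, 0.2547]
tool_rot: [0.001, 0.74, 0.673, 0.0]
contact_force: [-0.3, -0.1, -1.9]
gripper_width: 0.245
grasp_force: 59.1
time: 13.3
tool_pos: [0.6926, -0.3321, 0.2487]
tool_rot: [-0.003, 0.74, 0.672, -0.001]
contact_force: [-0.1, -0.0, -1.5]
gripper_width: 0.246
grasp_force: 59.1
time: 13.8
tool_pos: [0.6348, -0.1451, 0.2494]
tool_rot: [-0.002, 0.74, 0.672, -0.001]
contact_force: [0.3, -0.9, -2.3]
gripper_width: 0.248
grasp_force: 59.1
time: 14.3
tool_pos: [0.5805, 0.0258, 0.2496]
tool_rot: [-0.002, 0.74, 0.673, -0.002]
contact_force: [0.1, -0.5, -2.8]
gripper_width: 0.242
grasp_force: 59.1
time: 14.8
tool_pos: [0.5718, 0.0611, 0.2522]
tool_rot: [-0.0, 0.74, 0.672, -0.0]
contact_force: [-0.9, 0.5, -1.2]
gripper_width: 0.246
grasp_force: 59.1
scene (0.4815, -0.2195) 24 0.0674 [ 0.4824 -0.215 ]
scene (0.642, -0.234) 14 0.0675 [ 0.6411 -0.2284]
scene (0.532, -0.117) 28 0.0671 [ 0.5312 -0.1111]
scene (0.614, -0.125) 29 0.0682 [ 0.6146 -0.1175]
side (0.4815, -0.2195) 46 0.0661 [ 0.4828 -0.219 ]
side (0.642, -0.234) 37 0.0656 [ 0.6408 -0.2348]
side (0.532, -0.117) 44 0.0659 [ 0.5315 -0.117 ]
side (0.614, -0.125) 46 0.0653 [ 0.6134 -0.1247]
scene (1159, array([0.5719, 0.1479, 0.2277]), 'slope along u,v deg', array([-1.2 , -0.37]))
side (294, array([0.5721, 0.1567, 0.2265]), 'slope along u,v deg', array([-0.98, -0.63]))
```

```bash
python3 -m crank '[{"x":1,"y":-0.4,"z":1,"turn":0},{"x":1.4,"y":-0.6,"z":2,"turn":0},{"x":1.2,"y":-0.5,"z":2,"turn":0},{"x":0.6,"y":-0.3,"z":2,"turn":0},{"x":0,"y":0,"z":1,"turn":0}]'
python3 -m crank '[{"x":0,"y":0,"z":0.2,"turn":0},{"x":0,"y":0,"z":0,"turn":0},{"x":0,"y":0,"z":0,"turn":0},{"x":0,"y":0,"z":0,"turn":0}]'
python3 chk.py p7>/dev/null; python3 - <<'E'
from h import *
u=np.array([.092,.9957])
for n in("scene","side"):
    P=cloud(n,np.load(f"p7_{n}.npz")["d"]);print(n,plane(P,(.566,.19),.09,.11,.18,u))
    s=P[near(P,(.566,.19),.125,.155,.175)][:,:2];print(cv2.minAreaRect((s*1000).astype(np.float32)))
a=cv2.imread("pics/p7_side.png");b=cv2.imread("pics/p7_scene.png")
cv2.imwrite("pics/p7.png",np.hstack([cv2.resize(a[40:340,100:400],(400,400)),cv2.resize(b[90:330,180:420],(400,400))]))
E
```

```text
time: 15.4
tool_pos: [0.5561, 0.106, 0.1696]
tool_rot: [-0.002, 0.74, 0.673, -0.002]
contact_force: [-0.1, -0.3, -2.2]
gripper_width: 0.242
grasp_force: 59.1
time: 15.8
tool_pos: [0.5588, 0.105, 0.1721]
tool_rot: [0.001, 0.74, 0.672, 0.001]
contact_force: [-0.0, 0.2, -2.4]
gripper_width: 0.242
grasp_force: 59.1
scene (1103, array([0.5591, 0.188 , 0.1477]), 'slope along u,v deg', array([-1.59,  0.2 ]))
((564.2005615234375, 188.36038208007812), (153.48989868164062, 152.56039428710938), 39.05509567260742)
side (290, array([0.567 , 0.1881, 0.1463]), 'slope along u,v deg', array([-1.72,  0.81]))
((566.80029296875, 184.88990783691406), (152.92872619628906, 155.6855926513672), 39.034461975097656)
```

View pics/p7.png

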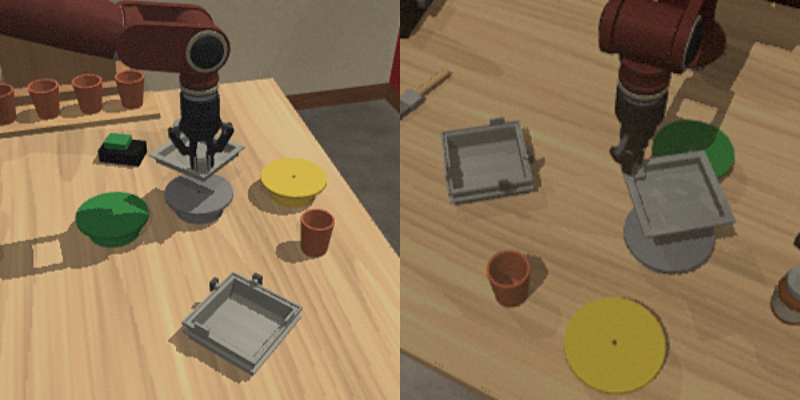

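The tray is held over the grey wheel, centred to within 3 mm and tilted about 1.6°. The lower trays are in place. After a small nudge I'll check for creep.

```bash
python3 -m crank '[{"x":0.2,"y":0,"z":0,"turn":0},{"x":0,"y":0,"z":0,"turn":0},{"x":0,"y":0,"z":0,"turn":0},{"x":0,"y":0,"z":0,"turn":0},{"x":0,"y":0,"z":0,"turn":0}]' >/dev/null
python3 -m crank '[{"x":0,"y":0,"z":0,"turn":0},{"x":0,"y":0,"z":0,"turn":0},{"x":0,"y":0,"z":0,"turn":0},{"x":0,"y":0,"z":0,"turn":0},{"x":0,"y":0,"z":0,"turn":0}]'
python3 chk.py p8|tail -4; python3 - <<'E'
from h import *
u=np.array([.092,.9957])
for n in("scene","side"): print(n,plane(cloud(n,np.load(f"p8_{n}.npz")["d"]),(.566,.19),.09,.11,.18,u))
E
```

```text
time: 16.9
tool_pos: [0.5581, 0.1072, 0.1707]
tool_rot: [-0.0, 0.74, 0.672, 0.0]
contact_force: [0.0, 0.8, -2.0]
gripper_width: 0.244
grasp_force: 59.1
side (0.4815, -0.2195) 47 0.0655 [ 0.4829 -0.2186]
side (0.642, -0.234) 38 0.066 [ 0.6408 -0.2348]
side (0.532, -0.117) 44 0.0654 [ 0.5315 -0.1169]
side (0.614, -0.125) 48 0.0655 [ 0.6132 -0.1252]
scene (1129, array([0.5586, 0.1902, 0.1464]), 'slope along u,v deg', array([-1.49, -0.12]))
side (277, array([0.56  , 0.1915, 0.1453]), 'slope along u,v deg', array([-1.49,  1.07]))
```

The tray is steady at about 1.5° of tilt, centred, and not creeping. I'm handing it in.

```bash
python3 -c "
from plant import manip
print(manip.job_done())"
```

```text
the job is handed in; nothing more can be done
None
```

The top tray was peeled off lug corner first and is held still over the grey wheel, about 2 mm off centre, its underside about 9.5 cm up and within about 1.5° of level; the lower trays stayed flat and in place, but because the tool can't tilt I levelled the tray by briefly pressing its far corner on a clear patch of bench, never letting go.

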